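# Lock the winder drum and take out the key

### The arm

A 6-joint arm with a two-finger parallel gripper is mounted at the origin on the work surface. World frame = base frame: x ahead of the robot, y to its left, z up, the work surface at z = 0. Lengths are in mm, angles in rad, forces in N, time in s.
With the tool pointing down it reaches from about 350 to 975 mm from the base axis. Payload 7.1 kg.
Tool frame: the origin (TCP) lies at the very end of the fingers, on their centre line; the grasp point (between the pads) lies 19 mm behind it (ctrl.grasp_offset is the distance from the TCP to the grasp point, in mm); z points along the fingers, y is the line along which they close (so a half turn about z gives the same grasp; the last joint's range is limited). The gripper opens to 88 mm and grips with 3 to 60 N. Pads are 20 mm wide; open, the fingers measure 115 mm over their backs; the gripper's body (75 mm by 178 mm) begins 61 mm behind the grasp point.
Start: joints at [-1.238, 0.423, 1.63, -0, 1.089, -0.019], TCP at [215.384, -586.698, 183.075] pointing down, gripper open.
Joint ranges: [-3, 3], [-0.9, 2.11], [0.09, 2.58], [-1.31, 4.45], [0.11, 2.69], [-2.54, 2.54]. Speed limits (rad/s): [2.39, 2.39, 3.01, 3.14, 3.14, 3.14].

### API

Orientations are given as a rotation vector (axis times angle).
In Python, from workcell import ctrl, viewer, ticket, models gives the robot as it stands.
- The arm moves only by the tool play_rows, never from a script. Its arguments are lists of equal length, an entry for each row: "dp": the shift along the world's x, y, z in mm, a list of three; "yaw": the turn about the world's z in degrees. In form: {"dp": [[tx, ty, tz], ...], "yaw": [yaw, ...]}. A call has 1 to 8 rows; each row shifts and turns the commanded pose from where the row before left it; what a row does not reach is not made up. A row lasts 1/12 s, in which the tool goes at most 41.7 mm and 7.16 degrees, less where a joint would pass 70% of its speed; a pose out of reach is approached as far as the arm can. A call is refused whole if a number of a shift passes 41.7 or a number of a turn 7.16, either way. A call with a gripper value outside its range is refused whole. "gripper" is the closure, from 0 (fully open) to 1 (shut), set as the call begins (left out, the last holds). The fingers move at their own pace and stop on an object; the grip force is fixed at half the most. Time passes only in rows, so rows that do not move let the fingers close. It gives the time, the measured TCP pose, the force, the opening and the grip force at its end, in the units of the state.
- ctrl.get_obs(): the state, without advancing time (a new reading comes with each control period).
- viewer.get_image(name): name is "side" or "top"; returns a dict with "pixels" (400x640x3 uint8, red, green, blue), "range_z" (400x640 float32, mm along the optical axis (not along the pixel's ray), 0 where there is no reading), "fx", "fy", "cx", "cy" (pixels), "T" (4x4, takes a point from camera to world coordinates). Camera axes: x right, y up, looking along -z (the intrinsics and any distortion apply to the point x, -y, -z); pixel columns grow to the right and rows downward; lengths in mm; the calibration is good to about 2 mm. A picture is of the moment at which its call begins.
- ticket.close_job(): hands the job in; it is judged then, once.
Trained networks look in a picture, given as the dict that the camera call returned (one of the last four; its "shot" number tells which), for a name from the list of things; names that differ only in an ending like _2 or _b are one class to them, and where a whole thing is asked for, a point or a joint stands for the part that bears it (a point fixed in the world has none). Each returns a list of dicts, best first, with "conf" (0 to 1); they miss things now and then, are a little off and sometimes report something else, mostly with a low value. They report only what shows in the picture. A call takes as long as a camera call.
- models.look_for(picture, name): "bbox" ([centre column, centre row, width, height] in pixels, round what is visible of it).
- models.landmark_of(picture, name): "location" ([column, row] in pixels: a listed point, or the origin of a listed thing).
The state is a dict: "t": time; "qpos": joint angles; "qvel": joint speeds; "joint_torque": joint torques, N m; "ee_pos": TCP position; "orientation": TCP orientation; "ft_force": force on the tool from outside, world axes, zero at the start; "moment": the same for the moment, N m; "width": finger opening in mm; "grasp_force": force on a finger pad.
Only numpy, scipy, OpenCV 4.12 (cv2) and the standard library are available. Lean on these libraries where they do the work, as an engineer would, in place of code of your own. Each camera call takes 0.05 s, during which the arm holds its last target. There are 200 camera calls.

### The job

The key has been left part-turned in the lock of the winder's switch box. Turn it clockwise until the steel tongue is fully across in the drum's keeper and stays there, turn it back to the one position where it comes out and draw it out without forcing it, then stand it upright and fully home in the slot of the wooden key block. Leave everything else where it is, and let only the key move the tongue.

Things in the scene. Friction and masses are not known exactly. Their poses are not given: they have to be found in the camera images.
- station: Fixed winder: plywood base, a grey hollow switch box (110 x 96 mm, top 80 mm above the table) and, on its +y side, a wound drum 148 mm across lying along x (axis 172 mm from the lock axis, top 174 mm above the table). Origin on the table under the lock axis; z up. The lock (plate and tongue) stands at most 40 N from the key: do not twist it with over 0.3 N m.
- keyhole (a point): Keyhole centre, on the upper face of the steel lock plate (56 mm square, 8 mm thick) on the switch box, 96 mm above the table; axes as the station's. The hole is 12.4 mm square with one gate 7.8 mm wide on one side, reaching 22.5 mm from the axis. The plate was fitted by eye: the gate points along the station's +x give or take 0.33 rad; not measured, to be felt by light upward pulls.
- tongue (a joint): Angle of the flat steel tongue that swings about the lock axis under the lock plate: 0 to 0.05 rad at the start, growing clockwise seen from above, 0.50 at its stop, in the keeper. The key's bit pushes it clockwise only: from a key angle of 0.7 to 0.85 rad clockwise of the station's +x (tongue at 0) to 1.2 to 1.35 rad (stop), as the play allows. It drags with 0.12 N m and stays put when the key turns back.
- tongue_tip (a point): Middle of the tongue's outer end, 108 mm from the lock axis. Tongue 16 mm wide, 5 mm thick, lying 1 to 6 mm over the box's top. At the start it points aslant to the station's -x and +y; at its stop along +y, into the steel keeper fork on the drum's near flange.
- key: Steel key, about 60 g, upright in the lock. Origin at the shank's lower tip, z up, x towards the bit. Shank 10 mm thick; bit reaches 20 mm from the axis, 6 mm thick, 1 to 11 mm above the tip; flange 26 mm across, 22 to 26 mm above the tip. Starts 0.48 to 0.58 rad clockwise of the station's +x, flange on the lock plate, bit under it with 3 mm free play up; shank has 1.2 mm play all round.
- bow (a point): Centre of the key's flat bow, to be gripped: 55 mm above the tip, 36 mm wide (key's x), 10 mm thick (key's y), 38 mm high; the neck below it is 12 mm thick. The bit clears the lock plate's gate only when turned to it within about 0.05 to 0.1 rad; there it lifts straight out, 22 mm to be clear.
- block: Wooden key block 100 x 70 x 45 mm high, fixed to the table, origin under its centre. A slot 31 mm (its x) by 15 mm (its y), 30 mm deep, is cut in the middle of its top.
- slot (a point): Where the key's axis belongs at the mouth of the slot, on the top of the block (45 mm above the table), 7.5 mm to -x of the slot's middle; axes as the block's. The key goes in with its bit towards the block's +x; fully home its flange lies on the block's top, the tip 22 mm below it.
- tape: Roll of orange tape lying on the table, 84 mm across, 25 mm high; a bystander. Origin under its centre.
- bobbin: White bobbin, 56 mm across, 58 mm high, standing; a bystander. Origin under its centre.
- hub: Aluminium coupling hub, 32 mm across, 26 mm high, standing on the winder's base beyond the switch box; a bystander. Origin under its centre.

How it is judged:
By the outcome, as a careful person would: the job done as asked, in the order asked, and still so for the second after the job is handed in, with the robot touching nothing.
It also fails if it takes over 61 s, if anything falls off the work surface, if the arm or the gripper's body presses on something with over 40 N, if the wrist force passes 120 N, or if a joint passes its speed limit or range.

## Working session

There is one attempt and no reset: what is moved stays moved. The work goes in short steps, Python scripts to look and compute and a tool call to move; the robot and the scene stay as the last step left them, time stands still between calls to the robot, and variables do not carry over. Pictures are saved under pics/ and viewed, at most 10 in all, crops included, and the job is handed in when it is done.

Besides the shell and the picture viewer there is one more tool, called after ">>>" by a JSON object that holds its "api" and its "payload". play_rows: Moves the arm, as the interface text tells. Its arguments: {"type":"object","properties":{"dp":{"type":"array"},"yaw":{"type":"array"},"gripper":{"type":"number"}},"required":["dp","yaw"]}

```bash
mkdir -p pics; cat > h.py <<'E'
import numpy as np, cv2
from workcell import ctrl, viewer, ticket, models
def ray(im,px):
    u,v=px; d=np.array([(u-im["cx"])/im["fx"],-(v-im["cy"])/im["fy"],-1.0])
    return im["T"][:3,3], im["T"][:3,:3]@d
def at_z(im,px,z):
    o,d=ray(im,px); return o+d*(z-o[2])/d[2]
def at_d(im,px):
    u,v=int(round(px[0])),int(round(px[1])); r=im["range_z"][v,u]
    o,d=ray(im,px); return o+d*r
def proj(im,p):
    c=im["T"][:3,:3].T@(np.asarray(p)-im["T"][:3,3]); return [im["cx"]+im["fx"]*c[0]/-c[2], im["cy"]+im["fy"]*c[1]/c[2]]
def save(im,n,crop=None,s=1):
    a=im["pixels"][...,::-1]
    if crop: a=a[crop[1]:crop[3],crop[0]:crop[2]]
    cv2.imwrite("pics/"+n,cv2.resize(a,None,fx=s,fy=s,interpolation=cv2.INTER_CUBIC))
E
python3 - <<'E'
from h import *
np.set_printoptions(precision=1,suppress=True)
o=ctrl.get_obs(); print(o)
H=dict(station=0,keyhole=96,tongue_tip=83.5,key=74,bow=129,block=0,slot=45,tape=0,bobbin=0,hub=0)
ims={}
for c in("top","side"):
    im=viewer.get_image(c); ims[c]=im; save(im,c+"0.png"); print(c,{k:v for k,v in im.items() if k not in("pixels","range_z","T")}, im["T"])
    for n,z in H.items():
        for r in models.landmark_of(im,n)[:2]:
            print(n,np.array(r["location"]),round(r["conf"],2),"z:",at_z(im,r["location"],z),"d:",at_d(im,r["location"]))
import pickle; pickle.dump(ims,open("ims0.pkl","wb"))
E
```

```text
{'t': 0.0, 'qpos': array([-1.2,  0.4,  1.6,  0. ,  1.1, -0. ]), 'qvel': array([-0., -0., -0., -0.,  0., -0.]), 'joint_torque': array([  0. , -54.5, -27.4,   0.1,   0. ,  -0. ]), 'ee_pos': array([ 215.2, -586.1,  182.3]), 'orientation': array([-3.1, -0.5,  0. ]), 'ft_force': array([ 0.4, -0.1, -0.3]), 'moment': array([0.1, 0. , 0. ]), 'grasp_force': 0.0, 'width': 87.98528630919752}
top {'fx': 516.236891825483, 'fy': 516.236891825483, 'cx': 318.3897834129656, 'cy': 190.5314247145511, 'shot': 1} [[   0.     1.    -0.1  466.4]
 [  -1.     0.     0.   -61.1]
 [   0.     0.1    1.  1144.8]
 [   0.     0.     0.     1. ]]
station [269.9 224. ] 0.66 z: [478.6  27.2   0. ] d: [477.   15.6 150.3]
keyhole [267.7 228.3] 0.86 z: [468.9  24.1  96. ] d: [468.8  20.2 143.8]
tongue_tip [214.5 243.9] 0.5 z: [436.4 133.   83.5] d: [434.4 145.6  14.4]
key [269.7 225.4] 0.63 z: [475.   21.8  74. ] d: [474.4  16.2 146.8]
bow [270.3 228.4] 0.52 z: [468.7  16.3 129. ] d: [468.7  17.6 111.9]
bow [264.5 223.4] 0.44 z: [478.4  27.8 129. ] d: [478.7  30.6  96.7]
block [383.4 200.3] 0.85 z: [ 533.2 -224.3    0. 
[... 749 characters left out ...]
  96. ] d: [472.   28.8 105.8]
tongue_tip [285.9 299.7] 0.72 z: [444.8 127.5  83.5] d: [445.  127.3  82.8]
tongue_tip [362.9 164.6] 0.58 z: [ 513.1 -192.8   83.5] d: [ 531.  -224.9   41.7]
key [312.  249.3] 0.5 z: [474.   22.8  74. ] d: [464.2  34.4 100.8]
bow [311.9 239.5] 0.53 z: [465.9  32.2 129. ] d: [461.7  37.2 139.9]
block [356.4 179.2] 0.68 z: [ 535.5 -212.1    0. ] d: [ 517.2 -180.4   44.8]
slot [363.3 166.2] 0.9 z: [ 526.3 -219.1   45. ] d: [ 530.2 -226.2   35.8]
tape [317.5 130.2] 0.84 z: [ 700.7 -279.5    0. ] d: [ 701.3 -280.4   -1. ]
bobbin [433.1 208.7] 0.74 z: [ 360.  -247.6    0. ] d: [ 355.7 -229.    24.6]
hub [247.8 218.9] 0.48 z: [652.6  17.4   0. ] d: [639.6  26.6  23. ]
```

```bash
python3 - <<'E'
from h import *
import pickle; ims=pickle.load(open("ims0.pkl","rb"))
save(ims["top"],"t1.png",(170,110,430,305),3)
save(ims["side"],"s1.png",(180,110,440,305),3)
E
```

```text
(no output)
```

View pics/t1.png

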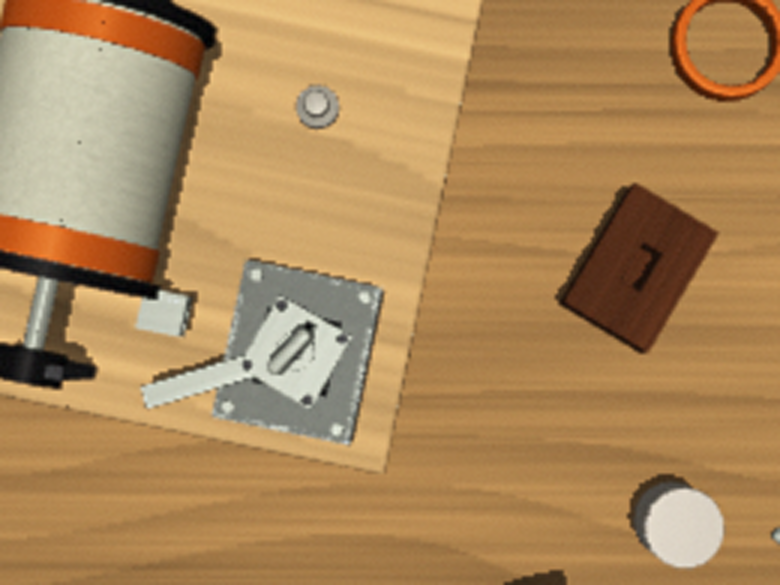

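View pics/s1.png

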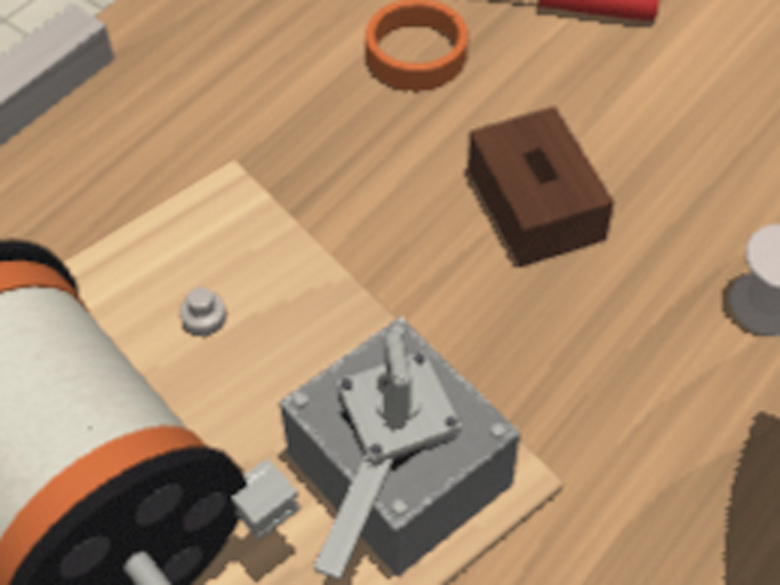

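```bash
cat > fit.py <<'E'
from h import *
import pickle; ims=pickle.load(open("ims0.pkl","rb"))
np.set_printoptions(precision=1,suppress=True)
def cloud(im):
    v,u=np.mgrid[:400,:640]; r=im["range_z"].astype(float)
    d=np.stack([(u-im["cx"])/im["fx"],-(v-im["cy"])/im["fy"],-np.ones_like(r)],-1)*r[...,None]
    P=d@im["T"][:3,:3].T+im["T"][:3,3]; P[r==0]=-999; return P
def rect(Q): 
    c,s,a=cv2.minAreaRect(Q[:,:2].astype(np.float32)); return np.array(c),np.array(s),np.round([np.radians(a),np.radians(a)-np.pi/2],3)
def sel(P,c,R,z0,z1): return P[(np.hypot(P[...,0]-c[0],P[...,1]-c[1])<R)&(P[...,2]>z0)&(P[...,2]<z1)]
for n,im in ims.items():
    P=cloud(im); print(n)
    for lab,c,R,z0,z1 in [("bow",(472,24),35,115,160),("plate",(472,24),45,92,98.5),("box",(472,24),80,76,82.5),("block",(532,-220),70,41,49)]:
        Q=sel(P,c,R,z0,z1)
        if len(Q)>5: print(lab,len(Q),Q.mean(0),rect(Q))
    Q=sel(P,(532,-220),30,-10,40); print("slot low",len(Q),Q.mean(0) if len(Q) else 0, rect(Q) if len(Q)>4 else 0)
    Q=P[(P[...,0]>500)&(P[...,0]<720)&(P[...,2]>150)&(P[...,2]<180)&(P[...,1]>100)]; print("drum top",len(Q), rect(Q) if len(Q)>4 else 0)
    # base edge / tool
R=cv2.Rodrigues(ctrl.get_obs()["orientation"])[0]; print(R, np.arctan2(R[1,1],R[0,1]))
E
python3 fit.py; python3 - <<'E'
from h import *
import pickle; ims=pickle.load(open("ims0.pkl","rb"))
a=ims["top"]["pixels"][208:250,245:292,::-1]; b=ims["side"]["pixels"][215:270,285:340,::-1]; c=ims["top"]["pixels"][165:235,350:415,::-1];
cv2.imwrite("pics/c.png",np.hstack([cv2.resize(x,(260,400) if 0 else (266,400*1)) if 0 else cv2.resize(x,(266,int(266*x.shape[0]/x.shape[1])),interpolation=cv2.INTER_CUBIC)[:230] for x in(a,b,c)]))
E
```

```text
top
bow 114 [472.1  22.4 144.6] (array([471.8,  23.6]), array([10., 36.]), array([ 0.8, -0.7]))
plate 525 [471.3  23.2  95.9] (array([471.9,  23.7]), array([56.1, 56. ]), array([ 1.1, -0.5]))
box 1380 [471.9  21.3  79.9] (array([475.,  39.]), array([127.3, 110.1]), array([ 1.4, -0.2]))
block 1351 [ 534.1 -217.8   45.3] (array([ 534.4, -218. ]), array([ 70.3, 100.7]), array([ 1. , -0.5]))
slot low 96 [ 535.4 -221.3   18.3] (array([ 532.1, -225.3]), array([26.1, 29.4]), array([ 1.1, -0.5]))
drum top 4620 (array([613.4, 170.6]), array([111.2, 191.1]), array([ 1.4, -0.2]))
side
bow 176 [468.1  27.5 140.6] (array([471. ,  23.9]), array([10.1, 35.3]), array([ 0.9, -0.7]))
plate 710 [469.   26.   95.8] (array([472. ,  22.8]), array([56.5, 57.8]), array([ 1.1, -0.5]))
box 1722 [466.2  27.   79.7] (array([475.4,  38.7]), array([129.5, 112.7]), array([ 1.4, -0.2]))
block 1106 [ 532.8 -216.9   44.7] (array([ 534.4, -218.6]), array([ 71.3, 103.1]), array([ 1. , -0.5]))
slot low 62 [ 540.3 -228.9   29.3] (array([ 535.3, -226.8]), array([10.6, 31.2]), array([ 1.4, -0.2]))
drum top 6027 (array([613. , 170.1]), array([109.2, 192.9]), array([ 1.4, -0.2]))
[[ 0.9  0.3 -0. ]
 [ 0.3 -0.9 -0. ]
 [-0.  -0.  -1. ]] -1.2189909011041427
```

View pics/c.png

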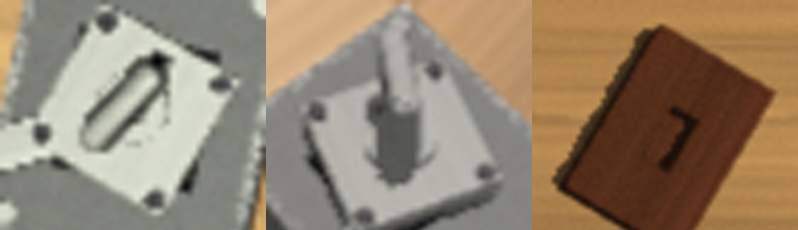

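```bash
sed -i 's/precision=1/precision=3/' fit.py; python3 fit.py | grep -v "low"; python3 - <<'E'
from h import *
import pickle; from fit import cloud
ims=pickle.load(open("ims0.pkl","rb"))
P=cloud(ims["top"]); Z=P[...,2]
print(np.round(Z[216:242,256:282]).astype(int))
print(np.round(Z[190:212,374:394]).astype(int))
E
```

```text
top
bow 114 [472.051  22.372 144.622] (array([471.777,  23.61 ]), array([10.   , 36.007]), array([ 0.831, -0.74 ]))
plate 525 [471.341  23.197  95.928] (array([471.932,  23.692]), array([56.141, 56.006]), array([ 1.061, -0.51 ]))
box 1380 [471.915  21.344  79.917] (array([475.043,  38.968]), array([127.287, 110.073]), array([ 1.375, -0.196]))
block 1351 [ 534.144 -217.835   45.262] (array([ 534.401, -218.022]), array([ 70.276, 100.684]), array([ 1.039, -0.532]))
drum top 4620 (array([613.396, 170.646]), array([111.23 , 191.067]), array([ 1.373, -0.198]))
side
bow 176 [468.128  27.506 140.592] (array([470.983,  23.91 ]), array([10.108, 35.345]), array([ 0.852, -0.719]))
plate 710 [469.011  26.026  95.784] (array([471.992,  22.812]), array([56.475, 57.847]), array([ 1.055, -0.516]))
box 1722 [466.186  26.966  79.738] (array([475.369,  38.681]), array([129.524, 112.681]), array([ 1.376, -0.195]))
block 1106 [ 532.811 -216.909   44.709] (array([ 534.414, -218.585]), array([ 71.348, 103.068]), array([ 1.038, -0.533]))
drum top 6027 (array([613.033, 170.093]), array([109.179, 192.876]), ar
[... 5771 characters left out ...]
49 46]
 [45 42 43 46 19 14 15 15 10 19 12 21 44 47 48 47 44 44 46 44]
 [47 45 45 44 15 13 15 18 16 15 17 33 42 46 45 42 46 47 48 46]
 [50 43 46 12 18 17 12 18 13 14 27 48 49 45 44 48 45 48 46 43]
 [47 48 46 43 40 15 10 15 13 16 38 46 43 44 48 44 46 46 45 43]
 [47 45 44 45 48 44 43 16 13 32 47 44 47 45 42 47 48 47 47 45]
 [43 45 46 45 47 43 48 46 23 44 44 48 46 44 49 45 48 43 45 49]
 [45 43 49 42 43 41 46 48 44 49 47 46 46 46 46 45 44 44 45 46]
 [43 45 44 46 49 44 44 44 51 46 45 47 46 45 49 38 44 50 45 45]
 [47 51 49 50 48 44 43 48 45 49 45 43 49 43 45 44 43 42 50 43]
 [47 46 48 47 49 44 43 41 46 44 41 42 44 43 45 41 46 49 46 47]
 [47 48 44 47 48 42 48 42 43 48 44 46 43 47 45 42 45 42 42 41]]
```

>>> {"api": "play_rows", "payload": {"dp": [[10.7,25.4,2],[10.7,25.4,2],[10.7,25.4,2],[10.7,25.4,2],[10.7,25.4,2],[10.7,25.4,2],[10.7,25.4,2],[10.7,25.4,2]], "yaw": [4.9,4.9,4.9,4.9,4.9,4.9,4.9,4.9], "gripper": 0.2}}

```text
t: 1.77
ee_pos: [301.3, -382.3, 199.3]
orientation: [2.726, 1.561, 0.0]
ft_force: [-0.2, -0.5, -0.4]
width: 70.4
grasp_force: 0.0
```

>>> {"api": "play_rows", "payload": {"dp": [[10.7,25.4,2],[10.7,25.4,2],[10.7,25.4,2],[10.7,25.4,2],[10.7,25.4,2],[10.7,25.4,2],[10.7,25.4,2],[10.7,25.4,2]], "yaw": [4.9,4.9,4.9,4.9,4.9,4.9,4.9,4.9]}}

```text
t: 2.43
ee_pos: [386.9, -179.1, 215.4]
orientation: [2.044, 2.385, 0.0]
ft_force: [0.6, -0.6, 0.7]
width: 69.9
grasp_force: 0.0
```

>>> {"api": "play_rows", "payload": {"dp": [[10.7,25.4,2],[10.7,25.4,2],[10.7,25.4,2],[10.7,25.4,2],[10.7,25.4,2],[10.7,25.4,2],[10.7,25.4,2],[10.7,25.4,2]], "yaw": [4.9,4.9,4.9,4.9,4.9,4.9,4.9,4.9]}}

```text
t: 3.1
ee_pos: [472.6, 24.3, 231.4]
orientation: [1.125, 2.933, 0.0]
ft_force: [0.8, -0.5, 0.1]
width: 70.3
grasp_force: 0.0
```

>>> {"api": "play_rows", "payload": {"dp": [[0,0,0],[0,0,0]], "yaw": [0,0]}}

```text
t: 3.27
ee_pos: [472.4, 23.8, 231.1]
orientation: [1.129, 2.931, -0.0]
ft_force: [-0.5, -0.3, -0.3]
width: 70.1
grasp_force: 0.0
```

```bash
cat > st.py <<'E'
from h import *
np.set_printoptions(precision=2,suppress=True)
o=ctrl.get_obs();R=cv2.Rodrigues(o["orientation"])[0]
print("t",round(o["t"],2),"p",o["ee_pos"],"keyx yaw",round(np.arctan2(R[1,1],R[0,1])-np.pi/2,4),"tilt",R[:2,2],"F",o["ft_force"],"M",o["moment"],"w",round(o["width"],2),round(o["grasp_force"],1),"q6",o["qpos"])
E
python3 st.py
```

```text
t 3.27 p [472.44  23.81 231.12] keyx yaw -0.7355 tilt [ 0. -0.] F [-0.5  -0.29 -0.27] M [ 0.   -0.08  0.04] w 70.14 0.0 q6 [ 0.03  0.14  1.91 -0.    1.1  -0.81]
```

>>> {"api": "play_rows", "payload": {"dp": [[-0.5,0.1,-20],[0,0,-20],[0,0,-20],[0,0,-20],[0,0,-20],[0,0,-15],[0,0,-5],[0,0,0]], "yaw": [0,0,0,0,0,0,0,0]}}

```text
t: 3.93
ee_pos: [470.3, 22.1, 110.0]
orientation: [-1.134, -2.927, 0.002]
ft_force: [-0.6, 0.4, -0.3]
width: 69.7
grasp_force: 0.0
```

>>> {"api": "play_rows", "payload": {"dp": [[0,0,0],[0,0,0],[0,0,0],[0,0,0],[0,0,0],[0,0,0],[0,0,0],[0,0,0]], "yaw": [0,0,0,0,0,0,0,0], "gripper": 1}}

```text
t: 4.6
ee_pos: [471.7, 23.1, 111.2]
orientation: [1.132, 2.93, 0.0]
ft_force: [-0.4, -0.2, -1.0]
width: 20.4
grasp_force: 0.0
```

```bash
python3 st.py
```

```text
t 4.6 p [471.72  23.06 111.17] keyx yaw -0.7372 tilt [ 0. -0.] F [-0.38 -0.17 -1.05] M [ 0.01 -0.1   0.01] w 20.39 0.0 q6 [ 0.02  0.31  2.01 -0.    0.82 -0.81]
```

>>> {"api": "play_rows", "payload": {"dp": [[0,0,0],[0,0,0],[0,0,0],[0,0,0]], "yaw": [0,0,0,0]}}

```text
t: 4.93
ee_pos: [471.7, 23.0, 111.1]
orientation: [-1.132, -2.93, 0.0]
ft_force: [-1.2, -0.5, 0.3]
width: 0.6
grasp_force: 0.0
```

```bash
python3 st.py
```

```text
t 4.93 p [471.68  23.01 111.05] keyx yaw -0.7373 tilt [-0.  0.] F [-1.18 -0.49  0.26] M [ 0.   -0.15 -0.04] w 0.58 0.0 q6 [ 0.02  0.31  2.01  0.    0.82 -0.81]
```

```bash
python3 - <<'E'
from h import *
a=viewer.get_image("top"); b=viewer.get_image("side")
A=cv2.resize(a["pixels"][180:270,220:320,::-1],None,fx=4,fy=4,interpolation=cv2.INTER_CUBIC)
B=cv2.resize(b["pixels"][190:280,260:360,::-1],None,fx=4,fy=4,interpolation=cv2.INTER_CUBIC)
cv2.imwrite("pics/g.png",np.hstack([A,B]))
E
```

```text
(no output)
```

View pics/g.png

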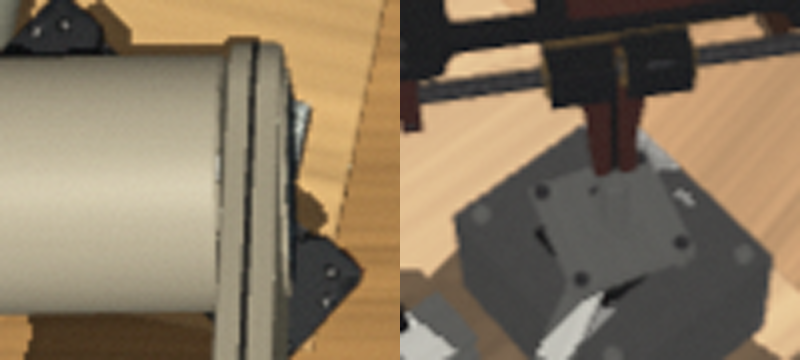

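```bash
python3 - <<'E'
from h import *
b=viewer.get_image("side"); a=viewer.get_image("top")
B=cv2.resize(b["pixels"][205:255,280:350,::-1],None,fx=11,fy=11,interpolation=cv2.INTER_CUBIC)
B=np.clip(B.astype(float)*1.8,0,255).astype(np.uint8)
cv2.imwrite("pics/g2.png",B)
for n in("key","bow"):
  for im in(a,b): print(n,[(np.round(r["location"]),round(r["conf"],2)) for r in models.landmark_of(im,n)[:3]],[(np.round(r["bbox"]),round(r["conf"],2)) for r in models.look_for(im,n)[:3]])
E
```

```text
key [(array([396., 280.]), 0.39)] []
key [(array([313., 247.]), 0.58)] [(array([314., 244.,  16.,  23.]), 0.61)]
bow [] []
bow [(array([311., 234.]), 0.71)] [(array([314., 242.,  16.,  16.]), 0.62)]
```

View pics/g2.png

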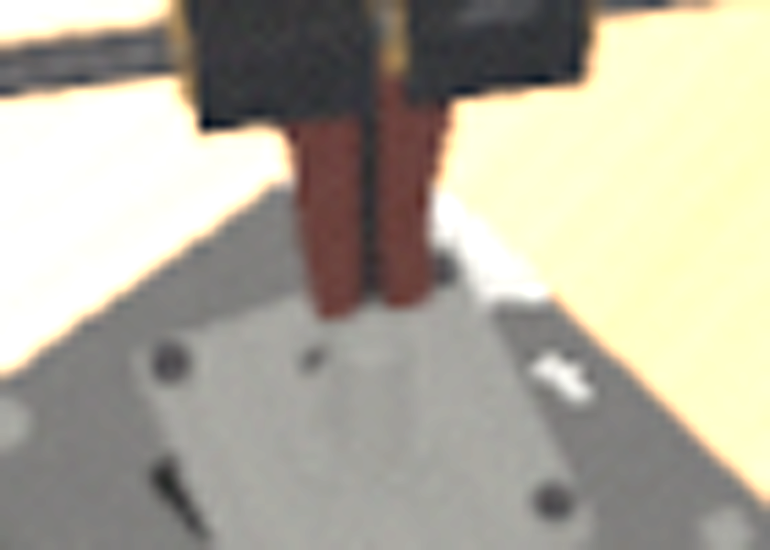

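```bash
python3 - <<'E'
from h import *
from fit import cloud
b=viewer.get_image("side");P=cloud(b)
np.set_printoptions(linewidth=200)
print(proj(b,[471.7,23,111]),proj(b,[472,23.5,148]),proj(b,[472,23.5,96]))
print("Z");print(np.round(P[216:252:1,303:323,2]).astype(int))
p=b["pixels"].astype(int).sum(2);print(p[216:252,303:323]//3)
E
```

```text
top
bow 114 [472.051  22.372 144.622] (array([471.777,  23.61 ]), array([10.   , 36.007]), array([ 0.831, -0.74 ]))
plate 525 [471.341  23.197  95.928] (array([471.932,  23.692]), array([56.141, 56.006]), array([ 1.061, -0.51 ]))
box 1380 [471.915  21.344  79.917] (array([475.043,  38.968]), array([127.287, 110.073]), array([ 1.375, -0.196]))
block 1351 [ 534.144 -217.835   45.262] (array([ 534.401, -218.022]), array([ 70.276, 100.684]), array([ 1.039, -0.532]))
slot low 96 [ 535.444 -221.338   18.297] (array([ 532.087, -225.26 ]), array([26.141, 29.369]), array([ 1.096, -0.475]))
drum top 4620 (array([613.396, 170.646]), array([111.23 , 191.067]), array([ 1.373, -0.198]))
side
bow 176 [468.128  27.506 140.592] (array([470.983,  23.91 ]), array([10.108, 35.345]), array([ 0.852, -0.719]))
plate 710 [469.011  26.026  95.784] (array([471.992,  22.812]), array([56.475, 57.847]), array([ 1.055, -0.516]))
box 1722 [466.186  26.966  79.738] (array([475.369,  38.681]), array([129.524, 112.681]), array([ 1.376, -0.195]))
block 1106 [ 532.811 -216.909   44.709] (array([ 534.414, -218.585]), ar
[... 6547 characters left out ...]
89  87  88  89  92  93  93  94  93]
 [ 92  91  91  91  92  91  89  88  86  89  90  89  87  86  88  92  92  92  91  91]
 [ 92  92  91  91  92  91  90  89  87  90  89  90  88  88  90  92  92  91  92  94]
 [ 93  91  90  90  92  92  91  89  89  90  88  90  88  87  89  91  89  89  92  94]
 [ 92  92  90  91  93  93  90  91  90  89  89  88  89  90  89  89  89  91  90  92]
 [ 92  91  91  91  90  90  90  91  91  91  90  89  90  90  89  90  91  91  91  91]
 [ 93  93  92  91  90  89  90  89  90  92  90  90  90  89  90  92  92  91  91  90]
 [ 93  93  92  92  92  91  90  90  91  90  92  91  91  92  92  91  93  91  92  91]
 [ 93  93  92  92  92  92  92  92  92  91  91  92  93  93  92  92  90  92  92  90]]
```

```bash
sed -i 's/^for n,im in ims/if __name__=="__main__":\n  for n,im in ims/; ' fit.py; python3 - <<'E'
import re
s=open('fit.py').read(); i=s.index('if __name__'); open('fit.py','w').write(s[:i])
E
python3 - <<'E'
from h import *
from fit import cloud
b=viewer.get_image("side");P=cloud(b)
for r in (222,226,229,231,232,233):
    print(r); print(np.round(P[r,306:322],0).astype(int).tolist())
print(viewer.get_image("top")["range_z"].min())
print({k:v for k,v in ctrl.__dict__.items()} if hasattr(ctrl,'__dict__') else dir(ctrl)); print(ctrl.grasp_offset,dir(ctrl))
E
python3 st.py
```

```text
222
[[517, -13, 79], [479, 28, 166], [469, 37, 186], [467, 37, 186], [467, 34, 184], [466, 34, 185], [465, 32, 183], [464, 30, 182], [464, 28, 179], [462, 28, 181], [461, 27, 182], [460, 26, 181], [459, 25, 181], [457, 24, 182], [498, -31, 78], [495, -30, 81]]
226
[[512, -7, 79], [510, -7, 81], [470, 36, 171], [468, 36, 173], [467, 35, 173], [466, 33, 172], [465, 32, 171], [465, 30, 169], [464, 29, 169], [462, 28, 170], [460, 28, 171], [460, 26, 170], [459, 24, 167], [457, 24, 169], [491, -22, 80], [490, -24, 80]]
229
[[507, 0, 82], [506, -3, 79], [472, 34, 159], [468, 36, 165], [467, 35, 164], [466, 33, 163], [465, 32, 163], [465, 30, 160], [464, 28, 158], [461, 30, 164], [461, 27, 160], [459, 27, 162], [459, 25, 159], [457, 24, 160], [481, -9, 96], [479, -10, 96]]
231
[[505, 1, 78], [503, 1, 80], [495, 8, 97], [468, 36, 159], [467, 35, 159], [467, 33, 156], [465, 32, 157], [464, 31, 156], [464, 29, 154], [462, 28, 155], [461, 28, 156], [459, 27, 156], [459, 24, 152], [458, 23, 153], [478, -6, 95], [478, -8, 93]]
232
[[497, 11, 96], [495, 11, 97], [494, 9, 95], [468, 36, 156], [467,
[... 323 characters left out ...]
 144], [462, 28, 148], [462, 26, 146], [480, 1, 97], [478, 0, 96], [477, -1, 97], [475, -2, 96], [474, -4, 96]]
0.0
{}
18.700000000000003 ['Unreachable', '__class__', '__delattr__', '__dict__', '__dir__', '__doc__', '__eq__', '__format__', '__ge__', '__getattribute__', '__getstate__', '__gt__', '__hash__', '__init__', '__init_subclass__', '__le__', '__lt__', '__module__', '__ne__', '__new__', '__reduce__', '__reduce_ex__', '__repr__', '__setattr__', '__sizeof__', '__str__', '__subclasshook__', '__weakref__', 'get_obs', 'grasp_offset']
t 5.68 p [471.67  22.99 111.07] keyx yaw -0.7373 tilt [-0. -0.] F [ 0.72 -0.24 -0.94] M [ 0.01 -0.15  0.02] w 0.57 0.0 q6 [ 0.02  0.31  2.01 -0.    0.82 -0.81]
```

>>> {"api": "play_rows", "payload": {"dp": [[0,0,3],[0,0,0],[0,0,0],[0,0,0],[0,0,0],[0,0,0],[0,0,0],[0,0,0]], "yaw": [0,0,0,0,0,0,0,0], "gripper": 0.5}}

```text
t: 6.35
ee_pos: [471.7, 23.0, 114.1]
orientation: [-1.132, -2.93, 0.0]
ft_force: [0.4, -0.5, 1.4]
width: 43.4
grasp_force: 0.0
```

```bash
python3 st.py; python3 - <<'E'
from h import *
from fit import cloud
im=viewer.get_image("side");P=cloud(im)
B=cv2.resize(im["pixels"][170:270,265:365,::-1],None,fx=6,fy=6,interpolation=cv2.INTER_CUBIC)
cv2.imwrite("pics/g3.png",np.clip(B*1.6,0,255).astype(np.uint8))
a=im["pixels"].astype(int); red=(a[...,0]>1.4*a[...,2])&(a.sum(2)<260); red[:205]=0;red[260:]=0;red[:,:280]=0;red[:,345:]=0
Q=P[red]; Q=Q[(Q[:,2]>90)]; print(len(Q)); 
for z in range(90,215,6):
  q=Q[(Q[:,2]>=z)&(Q[:,2]<z+6)]
  if len(q): print(z,len(q),q.min(0),q.max(0))
E
```

```text
t 6.35 p [471.66  23.01 114.05] keyx yaw -0.7373 tilt [-0.  0.] F [ 0.43 -0.52  1.43] M [-0.01 -0.2  -0.03] w 43.41 0.0 q6 [ 0.02  0.3   2.01  0.    0.82 -0.81]
229
150 7 [443.997   1.071 153.572] [483.283  51.435 155.583]
156 17 [443.559   0.884 156.178] [485.007  51.829 161.67 ]
162 24 [443.986   9.263 162.549] [492.291  52.826 167.927]
168 21 [444.008  -0.287 168.461] [484.196  52.85  173.968]
174 18 [444.335  -0.493 174.606] [483.905  51.968 179.349]
180 20 [443.553  -0.314 180.673] [483.939  53.502 185.661]
186 22 [443.838   7.925 186.444] [485.885  53.722 191.702]
192 24 [442.884   6.823 192.232] [485.127  53.764 197.877]
198 29 [441.274   6.855 198.312] [485.977  54.713 203.99 ]
204 12 [441.739   6.326 204.043] [484.703  55.819 208.939]
210 6 [445.553   9.483 210.245] [451.15   12.837 213.725]
```

View pics/g3.png

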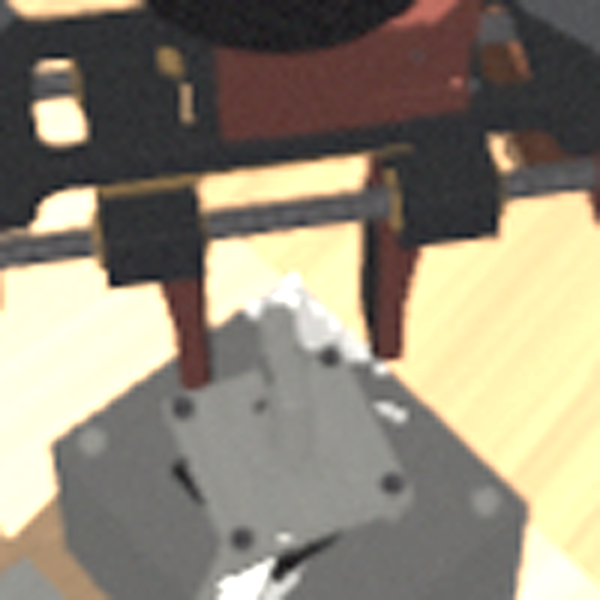

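>>> {"api": "play_rows", "payload": {"dp": [[0,0,-8],[0,0,-8],[0,0,-8],[0,0,-6],[0,0,0]], "yaw": [0,0,0,0,0]}}

```text
t: 6.82
ee_pos: [470.4, 23.0, 82.3]
orientation: [-1.131, -2.928, 0.002]
ft_force: [-0.4, 0.1, -0.4]
width: 43.8
grasp_force: 0.0
```

```bash
python3 st.py; cat > tip.py <<'E'
from h import *
from fit import cloud
im=viewer.get_image("side");P=cloud(im)
a=im["pixels"].astype(int); red=(a[...,0]>1.4*a[...,2])&(a.sum(2)<260); red[:205]=0;red[265:]=0;red[:,:280]=0;red[:,345:]=0
Q=P[red]; Q=Q[(Q[:,2]>99)]
A=np.array([471.7,23.]); d=np.array([np.cos(.8335),np.sin(.8335)])
s=(Q[:,:2]-A)@d
for nm,q in(("+",Q[s>3]),("-",Q[s<-3])):
    if len(q): print(nm,len(q),"zmin",np.sort(q[:,2])[:5],"s",np.percentile((q[:,:2]-A)@d,[2,50,98]))
E
python3 tip.py
```

```text
t 6.82 p [470.38  22.98  82.32] keyx yaw -0.7373 tilt [-0. -0.] F [-0.43  0.07 -0.37] M [ 0.  -0.1 -0. ] w 43.84 0.0 q6 [ 0.02  0.36  2.03  0.    0.75 -0.81]
+ 140 zmin [122.133 123.968 124.434 125.246 126.471] s [ 4.727 27.364 49.223]
- 126 zmin [123.924 124.529 124.882 125.367 127.533] s [-32.836 -25.624  -5.782]
```

>>> {"api": "play_rows", "payload": {"dp": [[0,0,-5],[0,0,-5],[0,0,0],[0,0,0]], "yaw": [0,0,0,0]}}

```text
t: 7.2
ee_pos: [471.5, 23.0, 73.8]
orientation: [-1.132, -2.93, 0.0]
ft_force: [-0.3, 0.4, -0.1]
width: 44.1
grasp_force: 0.0
```

>>> {"api": "play_rows", "payload": {"dp": [[0,0,0],[0,0,0],[0,0,0],[0,0,0],[0,0,0],[0,0,0],[0,0,0],[0,0,0]], "yaw": [0,0,0,0,0,0,0,0], "gripper": 1}}

```text
t: 7.87
ee_pos: [471.8, 23.0, 74.2]
orientation: [1.132, 2.93, 0.0]
ft_force: [-0.3, 0.1, 1.5]
width: 9.9
grasp_force: 30.0
```

```bash
python3 st.py
```

```text
t 7.87 p [471.79  23.02  74.15] keyx yaw -0.7373 tilt [ 0. -0.] F [-0.31  0.07  1.54] M [ 0.02 -0.07 -0.02] w 9.94 30.0 q6 [ 0.02  0.38  2.04 -0.    0.73 -0.81]
```

>>> {"api": "play_rows", "payload": {"dp": [[0,0,0],[0,0,0],[0,0,0],[0,0,0],[0,0,0],[0,0,0],[0,0,0],[0,0,0]], "yaw": [-2,-2,-2,-2,-2,-2,-2,-2]}}

```text
t: 8.53
ee_pos: [473.7, 23.7, 74.3]
orientation: [1.53, 2.74, 0.005]
ft_force: [5.1, 4.4, -4.1]
width: 9.4
grasp_force: 30.0
```

```bash
python3 st.py
```

```text
t 8.53 p [473.71  23.71  74.33] keyx yaw -1.0186 tilt [0. 0.] F [ 5.11  4.35 -4.13] M [ 1.05 -1.15  0.06] w 9.4 30.0 q6 [ 0.02  0.38  2.03  0.    0.73 -0.53]
```

>>> {"api": "play_rows", "payload": {"dp": [[0,0,0],[0,0,0],[0,0,0],[0,0,0],[0,0,0],[0,0,0],[0,0,0],[0,0,0]], "yaw": [-2,-2,-2,-2,-2,-1.5,-1.5,-1]}}

```text
t: 9.2
ee_pos: [474.3, 23.5, 74.5]
orientation: [1.852, 2.533, 0.006]
ft_force: [5.1, 2.4, -4.2]
width: 10.2
grasp_force: 30.0
```

```bash
python3 st.py
```

```text
t 9.2 p [474.3   23.51  74.48] keyx yaw -1.2623 tilt [0. 0.] F [ 5.12  2.45 -4.16] M [ 0.62 -1.39  0.17] w 10.18 30.0 q6 [ 0.02  0.38  2.03  0.    0.73 -0.29]
```

>>> {"api": "play_rows", "payload": {"dp": [[0,0,0],[0,0,0],[0,0,0],[0,0,0],[0,0,0],[0,0,0],[0,0,0]], "yaw": [-1,-1,-1,-1,-1,-1,0]}}

```text
t: 9.78
ee_pos: [474.4, 23.3, 74.5]
orientation: [1.981, 2.434, 0.006]
ft_force: [5.4, 1.6, -4.7]
width: 9.7
grasp_force: 30.0
```

```bash
python3 st.py
```

```text
t 9.78 p [474.4   23.32  74.52] keyx yaw -1.3665 tilt [0.01 0.  ] F [ 5.38  1.59 -4.68] M [ 0.42 -1.38  0.06] w 9.71 30.0 q6 [ 0.02  0.38  2.03  0.    0.73 -0.18]
```

>>> {"api": "play_rows", "payload": {"dp": [[0,0,0],[0,0,0],[0,0,0],[0,0,0]], "yaw": [-0.8,-0.8,0,0]}}

```text
t: 10.12
ee_pos: [474.4, 23.3, 74.5]
orientation: [2.014, 2.406, 0.006]
ft_force: [5.9, 0.8, -4.2]
width: 10.0
grasp_force: 30.0
```

```bash
python3 st.py
```

```text
t 10.12 p [474.44  23.27  74.53] keyx yaw -1.3935 tilt [0.01 0.  ] F [ 5.92  0.76 -4.17] M [ 0.35 -1.3   0.12] w 10.03 30.0 q6 [ 0.02  0.38  2.03  0.    0.73 -0.15]
```

>>> {"api": "play_rows", "payload": {"dp": [[0,0,0],[0,0,0],[0,0,0]], "yaw": [-0.8,-0.8,0]}}

```text
t: 10.37
ee_pos: [474.5, 23.2, 74.6]
orientation: [2.048, 2.377, 0.006]
ft_force: [6.7, 0.5, -4.4]
width: 10.0
grasp_force: 30.0
```

```bash
python3 st.py; python3 - <<'E'
from h import *
from fit import cloud
im=viewer.get_image("side"); P=cloud(im)
print(models.landmark_of(im,"tongue_tip")[:2])
A=np.array([472,23.4]); d=P[...,:2]-A; r=np.hypot(*np.moveaxis(d,-1,0))
Q=d[(r>75)&(r<112)&(P[...,2]>79)&(P[...,2]<90)]
an=np.arctan2(Q[:,1],Q[:,0]); print(len(Q),np.histogram(an,bins=np.arange(1,3.2,.1)))
B=cv2.resize(im["pixels"][215:315,240:340,::-1],None,fx=6,fy=6,interpolation=cv2.INTER_CUBIC)
cv2.imwrite("pics/g4.png",np.clip(B*1.3,0,255).astype(np.uint8))
E
```

```text
t 10.37 p [474.5   23.24  74.56] keyx yaw -1.422 tilt [0.01 0.  ] F [ 6.68  0.51 -4.39] M [ 0.28 -1.42  0.13] w 9.98 30.0 q6 [ 0.02  0.38  2.03  0.    0.73 -0.13]
[{'location': [265.0, 286.8], 'conf': 0.55}]
167 (array([ 0,  0,  7,  3, 80, 77,  0,  0,  0,  0,  0,  0,  0,  0,  0,  0,  0,
        0,  0,  0,  0]), array([1. , 1.1, 1.2, 1.3, 1.4, 1.5, 1.6, 1.7, 1.8, 1.9, 2. , 2.1, 2.2,
       2.3, 2.4, 2.5, 2.6, 2.7, 2.8, 2.9, 3. , 3.1]))
```

View pics/g4.png

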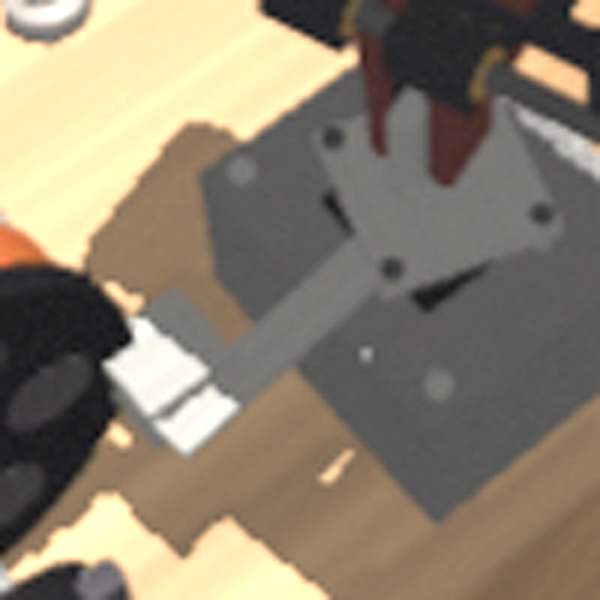

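```bash
cat > tg.py <<'E'
from h import *
from fit import cloud
im=viewer.get_image("side"); P=cloud(im)
A=np.array([472,23.4]); d=P[...,:2]-A; r=np.hypot(*np.moveaxis(d,-1,0)); an=np.arctan2(d[...,1],d[...,0])
m=(r>50)&(r<90)&(P[...,2]>82.7)&(P[...,2]<90)&(an>1.2)&(an<2.1)
Q=d[m]; c=Q.mean(0); print("tongue pts",len(Q),"centroid ang",np.arctan2(c[1],c[0]),"(stop 1.375)")
E
python3 tg.py
```

```text
tongue pts 193 centroid ang 1.490621763508702 (stop 1.375)
```

>>> {"api": "play_rows", "payload": {"dp": [[0,0,0],[0,0,0],[0,0,0]], "yaw": [-0.8,-0.8,0]}}

```text
t: 10.77
ee_pos: [474.5, 23.2, 74.5]
orientation: [2.081, 2.349, 0.006]
ft_force: [5.7, 0.7, -4.1]
width: 9.7
grasp_force: 30.0
```

```bash
python3 st.py;python3 tg.py
```

```text
t 10.77 p [474.49  23.17  74.55] keyx yaw -1.45 tilt [0.01 0.  ] F [ 5.71  0.7  -4.13] M [ 0.18 -1.37  0.11] w 9.71 30.0 q6 [ 0.02  0.38  2.03  0.    0.73 -0.1 ]
tongue pts 180 centroid ang 1.4692157906954673 (stop 1.375)
```

>>> {"api": "play_rows", "payload": {"dp": [[0,0,0],[0,0,0],[0,0,0]], "yaw": [-0.8,-0.8,0]}}

```text
t: 11.07
ee_pos: [474.5, 23.1, 74.5]
orientation: [2.113, 2.319, 0.006]
ft_force: [6.7, 0.3, -4.0]
width: 10.0
grasp_force: 30.0
```

```bash
python3 st.py;python3 tg.py
```

```text
t 11.07 p [474.52  23.14  74.55] keyx yaw -1.4778 tilt [0.01 0.  ] F [ 6.72  0.27 -4.01] M [ 0.18 -1.38  0.12] w 10.01 30.0 q6 [ 0.02  0.38  2.03  0.    0.73 -0.07]
tongue pts 172 centroid ang 1.4451896060761262 (stop 1.375)
```

>>> {"api": "play_rows", "payload": {"dp": [[0,0,0],[0,0,0],[0,0,0],[0,0,0]], "yaw": [-0.8,-0.8,-0.8,0]}}

```text
t: 11.45
ee_pos: [474.6, 23.0, 74.6]
orientation: [2.161, 2.275, 0.006]
ft_force: [6.0, 0.3, -4.4]
width: 9.9
grasp_force: 30.0
```

```bash
python3 st.py;python3 tg.py
```

```text
t 11.45 p [474.55  23.05  74.59] keyx yaw -1.5197 tilt [0.01 0.  ] F [ 5.98  0.31 -4.36] M [ 0.07 -1.39  0.12] w 9.88 30.0 q6 [ 0.02  0.38  2.03 -0.    0.73 -0.03]
tongue pts 160 centroid ang 1.405458319802787 (stop 1.375)
```

>>> {"api": "play_rows", "payload": {"dp": [[0,0,0],[0,0,0],[0,0,0]], "yaw": [-0.5,-0.5,0]}}

```text
t: 11.75
ee_pos: [474.8, 23.0, 74.6]
orientation: [2.18, 2.256, 0.007]
ft_force: [6.2, -0.1, -4.1]
width: 9.7
grasp_force: 30.0
```

```bash
python3 st.py;python3 tg.py
```

```text
t 11.75 p [474.79  23.02  74.63] keyx yaw -1.5367 tilt [0.01 0.  ] F [ 6.2  -0.06 -4.12] M [ 0.04 -1.47  0.15] w 9.66 30.0 q6 [ 0.02  0.38  2.03 -0.    0.73 -0.01]
tongue pts 156 centroid ang 1.4000418829754264 (stop 1.375)
```

>>> {"api": "play_rows", "payload": {"dp": [[0,0,0],[0,0,0],[0,0,0]], "yaw": [-0.5,-0.5,0]}}

```text
t: 12.05
ee_pos: [475.0, 23.0, 74.6]
orientation: [2.2, 2.237, 0.007]
ft_force: [6.8, 0.2, -5.2]
width: 9.6
grasp_force: 30.0
```

```bash
python3 st.py;python3 tg.py
```

```text
t 12.05 p [475.01  23.02  74.63] keyx yaw -1.5541 tilt [ 0.01 -0.  ] F [ 6.84  0.23 -5.18] M [ 0.   -1.65  0.16] w 9.62 30.0 q6 [ 0.02  0.38  2.03 -0.    0.73  0.01]
tongue pts 158 centroid ang 1.4017704061075817 (stop 1.375)
```

>>> {"api": "play_rows", "payload": {"dp": [[0,0,0],[0,0,0],[0,0,0]], "yaw": [-0.5,-0.3,0]}}

```text
t: 12.35
ee_pos: [475.2, 23.0, 74.7]
orientation: [2.215, 2.221, 0.007]
ft_force: [7.7, -0.4, -6.3]
width: 10.0
grasp_force: 30.0
```

```bash
python3 st.py;python3 tg.py
```

```text
t 12.35 p [475.17  22.98  74.65] keyx yaw -1.5677 tilt [ 0.01 -0.  ] F [ 7.74 -0.4  -6.35] M [-0.   -1.74  0.18] w 10.02 30.0 q6 [ 0.02  0.38  2.03 -0.    0.73  0.02]
tongue pts 157 centroid ang 1.4016942933409915 (stop 1.375)
```

>>> {"api": "play_rows", "payload": {"dp": [[0,0,0],[0,0,0],[0,0,0],[0,0,0],[0,0,0],[0,0,0],[0,0,0],[0,0,0]], "yaw": [2,4,4,4,4,4,4,4]}}

```text
t: 13.07
ee_pos: [471.8, 23.0, 74.2]
orientation: [1.562, 2.725, 0.0]
ft_force: [-0.1, 0.1, 0.8]
width: 10.0
grasp_force: 30.0
```

>>> {"api": "play_rows", "payload": {"dp": [[0,0,0],[0,0,0],[0,0,0],[0,0,0],[0,0,0],[0,0,0],[0,0,0],[0,0,0]], "yaw": [4,4,4,4,4,3.5,2,0]}}

```text
t: 13.73
ee_pos: [471.8, 23.0, 74.2]
orientation: [0.925, 3.002, 0.0]
ft_force: [-0.2, 0.0, 1.1]
width: 9.5
grasp_force: 30.0
```

```bash
python3 st.py;python3 tg.py
```

```text
t 13.73 p [471.82  23.02  74.18] keyx yaw -0.5981 tilt [ 0. -0.] F [-0.16  0.    1.1 ] M [ 0.02 -0.13 -0.03] w 9.46 30.0 q6 [ 0.02  0.38  2.04 -0.    0.73 -0.95]
tongue pts 159 centroid ang 1.4017431844265276 (stop 1.375)
```

>>> {"api": "play_rows", "payload": {"dp": [[0,0,0],[0,0,0],[0,0,0],[0,0,1],[0,0,1],[0,0,1],[0,0,1],[0,0,1]], "yaw": [2,2,0.8,0,0,0,0,0]}}

```text
t: 14.45
ee_pos: [471.6, 23.0, 79.1]
orientation: [-0.802, -3.037, 0.0]
ft_force: [-0.7, 0.1, -0.3]
width: 10.0
grasp_force: 30.0
```

```bash
python3 st.py
```

```text
t 14.45 p [471.61  23.    79.14] keyx yaw -0.516 tilt [-0. -0.] F [-0.71  0.09 -0.31] M [ 0.04 -0.18 -0.01] w 10.03 30.0 q6 [ 0.02  0.37  2.03 -0.    0.74 -1.03]
```

>>> {"api": "play_rows", "payload": {"dp": [[0,0,1.5],[0,0,1.5],[0,0,1.5],[0,0,1.5],[0,0,0]], "yaw": [0,0,0,0,0]}}

```text
t: 14.87
ee_pos: [471.9, 23.0, 85.4]
orientation: [0.801, 3.037, 0.0]
ft_force: [-0.2, -0.2, -1.9]
width: 9.8
grasp_force: 30.0
```

```bash
python3 st.py
```

```text
t 14.87 p [471.93  23.01  85.4 ] keyx yaw -0.5157 tilt [0. 0.] F [-0.24 -0.2  -1.91] M [ 0.05 -0.14 -0.05] w 9.82 30.0 q6 [ 0.02  0.35  2.03  0.    0.76 -1.03]
```

>>> {"api": "play_rows", "payload": {"dp": [[0,0,2],[0,0,2],[0,0,3],[0,0,3],[0,0,4],[0,0,4],[0,0,4],[0,0,0]], "yaw": [0,0,0,0,0,0,0,0]}}

```text
t: 15.53
ee_pos: [472.3, 23.0, 108.0]
orientation: [0.801, 3.036, 0.001]
ft_force: [-0.5, 0.4, -0.7]
width: 10.1
grasp_force: 30.0
```

```bash
python3 st.py;python3 tg.py; python3 - <<'E'
from h import *
from fit import cloud
im=viewer.get_image("side"); save(im,"k5.png",(260,170,370,260),6)
for n in("key","bow"): print([(r["location"],r["conf"]) for r in models.landmark_of(im,n)[:2]])
print(proj(im,[471.7,23,74+33]))
E
```

```text
t 15.53 p [472.31  23.02 108.01] keyx yaw -0.5156 tilt [0. 0.] F [-0.48  0.45 -0.72] M [ 0.01 -0.09  0.  ] w 10.12 30.0 q6 [ 0.02  0.32  2.02  0.    0.81 -1.03]
tongue pts 158 centroid ang 1.4032728257040905 (stop 1.375)
[([312.2, 237.6], 0.75)]
[([312.0, 226.6], 0.44), ([310.3, 266.0], 0.42)]
[np.float64(312.72431743693204), np.float64(240.66836786121698)]
```

View pics/k5.png

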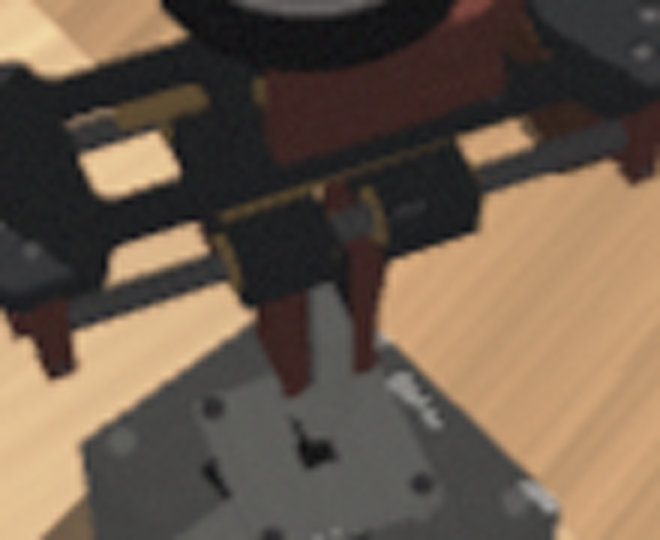

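>>> {"api": "play_rows", "payload": {"dp": [[4.7,-19.8,0],[4.7,-19.8,0],[4.7,-19.8,0],[4.7,-19.8,0],[4.7,-19.8,0],[4.7,-19.8,0],[4.7,-19.8,0],[4.7,-19.8,0]], "yaw": [0,0,0,0,0,0,0,-1]}}

```text
t: 16.4
ee_pos: [509.2, -136.3, 106.7]
orientation: [-0.827, -3.03, -0.0]
ft_force: [1.1, 0.3, 0.6]
width: 10.3
grasp_force: 30.0
```

>>> {"api": "play_rows", "payload": {"dp": [[4.7,-19.8,0],[4.7,-19.8,0],[4.7,-19.8,0],[4.5,-19.7,0],[0,0,-20],[0,0,-15],[0,0,-10],[0,0,0]], "yaw": [0,0,0,0,0,0,0,0]}}

```text
t: 17.07
ee_pos: [526.1, -213.8, 59.7]
orientation: [-0.826, -3.026, -0.001]
ft_force: [-0.6, 0.1, -1.1]
width: 9.8
grasp_force: 30.0
```

>>> {"api": "play_rows", "payload": {"dp": [[0,0,0],[0,0,0],[0,0,0]], "yaw": [0,0,0]}}

```text
t: 17.32
ee_pos: [528.6, -214.5, 62.9]
orientation: [0.826, 3.029, -0.0]
ft_force: [0.0, 0.5, -0.8]
width: 9.9
grasp_force: 30.0
```

```bash
python3 st.py;python3 - <<'E'
from h import *
from fit import cloud
im=viewer.get_image("side"); P=cloud(im)
print([round(x,1) for x in proj(im,[527.9,-214.5,45])],[round(x,1) for x in proj(im,[527.9,-214.5,62])])
for n in("key","slot","bow"): print(n,[(np.round(r["location"],1),r["conf"]) for r in models.landmark_of(im,n)[:2]])
a=im["pixels"].astype(int)
grey=(abs(a[...,0]-a[...,2])<25)&(P[...,2]>60)&(P[...,2]<115)&(np.hypot(P[...,0]-528,P[...,1]+214.5)<30)
Q=P[grey]; k=np.array([np.cos(.5325),-np.sin(.5325)]); n=np.array([-k[1],k[0]]); d=Q[:,:2]-[527.9,-214.5]
for z in range(60,115,6):
  m=(Q[:,2]>=z)&(Q[:,2]<z+6)
  if m.sum(): print(z,m.sum(),"x",np.round(np.percentile(d[m]@k,[3,97]),1),"y",np.round(np.percentile(d[m]@n,[3,97]),1))
save(im,"k6.png",(310,110,420,200),6)
E
```

```text
t 17.32 p [ 528.56 -214.53   62.95] keyx yaw -0.5327 tilt [ 0. -0.] F [ 0.    0.53 -0.8 ] M [ 0.03 -0.18  0.01] w 9.88 30.0 q6 [-0.41  0.51  1.83  0.    0.8  -1.44]
[np.float64(361.5), np.float64(167.1)] [np.float64(362.1), np.float64(161.9)]
key [(array([364. , 160.4]), 0.57)]
slot [(array([361.5, 166.2]), 0.96)]
bow [(array([365.6, 145.8]), 0.43)]
60 7 x [-3.8 10.3] y [-2.4  4.2]
66 9 x [-5.5  3.9] y [-1.7  4.8]
72 5 x [-4.9 -1.7] y [-1.1  4.3]
84 43 x [-12.8   7. ] y [-7.2 12.3]
90 12 x [-9.2  5. ] y [ 0.5 10.1]
96 2 x [-16.8 -16.3] y [-4.1 -2. ]
102 21 x [-18.1   7.1] y [-4.  13.9]
108 23 x [-19.1   4.4] y [-8.2 14.2]
114 4 x [-18.4  -4.3] y [-1.1 14.6]
```

View pics/k6.png

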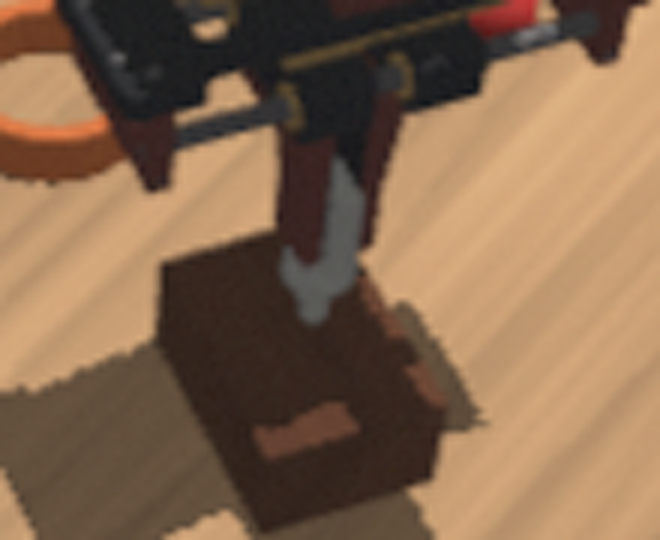

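>>> {"api": "play_rows", "payload": {"dp": [[-0.3,0,-4],[0,0,-4],[0,0,-4],[0,0,-3],[0,0,-2],[0,0,-2],[0,0,-2],[0,0,0]], "yaw": [0,0,0,0,0,0,0,0]}}

```text
t: 18.18
ee_pos: [527.4, -214.4, 40.6]
orientation: [-0.827, -3.03, -0.0]
ft_force: [-0.2, -0.7, -1.3]
width: 9.9
grasp_force: 30.0
```

```bash
python3 st.py
```

```text
t 18.18 p [ 527.37 -214.41   40.62] keyx yaw -0.5331 tilt [-0.  0.] F [-0.16 -0.73 -1.26] M [-0.01 -0.17 -0.04] w 9.87 30.0 q6 [-0.41  0.54  1.84 -0.    0.76 -1.44]
```

>>> {"api": "play_rows", "payload": {"dp": [[0,0,-2],[0,0,-2],[0,0,-2],[0,0,0]], "yaw": [0,0,0,0]}}

```text
t: 18.52
ee_pos: [527.3, -214.4, 34.7]
orientation: [-0.827, -3.03, -0.0]
ft_force: [-0.2, 0.9, -0.8]
width: 9.8
grasp_force: 30.0
```

```bash
python3 st.py
```

```text
t 18.52 p [ 527.34 -214.4    34.68] keyx yaw -0.5331 tilt [-0.  0.] F [-0.2   0.86 -0.76] M [ 0.02 -0.14  0.04] w 9.76 30.0 q6 [-0.41  0.55  1.84  0.    0.75 -1.44]
```

>>> {"api": "play_rows", "payload": {"dp": [[0,0,-2],[0,0,-2],[0,0,-2],[0,0,-2],[0,0,-1],[0,0,-1],[0,0,0]], "yaw": [0,0,0,0,0,0,0]}}

```text
t: 19.1
ee_pos: [527.4, -214.4, 24.8]
orientation: [-0.827, -3.03, -0.0]
ft_force: [-0.3, 0.4, -0.7]
width: 9.9
grasp_force: 30.0
```

```bash
python3 st.py
```

```text
t 19.1 p [ 527.42 -214.42   24.81] keyx yaw -0.5331 tilt [-0.  0.] F [-0.27  0.36 -0.67] M [ 0.01 -0.19  0.01] w 9.93 30.0 q6 [-0.41  0.57  1.84 -0.    0.73 -1.44]
```

>>> {"api": "play_rows", "payload": {"dp": [[0,0,-1],[0,0,-0.7],[0,0,0]], "yaw": [0,0,0]}}

```text
t: 19.35
ee_pos: [527.5, -214.5, 23.3]
orientation: [-0.827, -3.031, -0.0]
ft_force: [-0.2, -0.1, -0.4]
width: 9.6
grasp_force: 30.0
```

```bash
python3 st.py
```

```text
t 19.35 p [ 527.54 -214.48   23.26] keyx yaw -0.5331 tilt [-0.  0.] F [-0.16 -0.09 -0.44] M [ 0.01 -0.12 -0.01] w 9.64 30.0 q6 [-0.41  0.57  1.84  0.    0.73 -1.44]
```

Lower a touch more until contact shows.

>>> {"api": "play_rows", "payload": {"dp": [[0,0,-0.5],[0,0,-0.5],[0,0,0]], "yaw": [0,0,0]}}

```text
t: 19.6
ee_pos: [527.6, -214.5, 23.2]
orientation: [0.827, 3.031, -0.0]
ft_force: [-3.3, 0.3, 7.9]
width: 9.4
grasp_force: 30.0
```

```bash
python3 st.py
```

```text
t 19.6 p [ 527.61 -214.51   23.15] keyx yaw -0.5331 tilt [ 0. -0.] F [-3.28  0.33  7.85] M [ 0.18  0.38 -0.03] w 9.45 30.0 q6 [-0.41  0.57  1.84 -0.    0.73 -1.44]
```

>>> {"api": "play_rows", "payload": {"dp": [[0,0,-0.5],[0,0,-0.5],[0,0,0]], "yaw": [0,0,0]}}

```text
t: 19.85
ee_pos: [527.7, -214.5, 23.1]
orientation: [0.827, 3.031, -0.0]
ft_force: [-4.3, 1.9, 16.4]
width: 9.9
grasp_force: 30.0
```

```bash
python3 st.py
```

```text
t 19.85 p [ 527.69 -214.52   23.12] keyx yaw -0.533 tilt [ 0. -0.] F [-4.31  1.86 16.43] M [0.52 0.99 0.01] w 9.94 30.0 q6 [-0.41  0.57  1.84 -0.    0.73 -1.44]
```

>>> {"api": "play_rows", "payload": {"dp": [[0,0,0.9],[0,0,0],[0,0,0],[0,0,0],[0,0,0],[0,0,0],[0,0,0],[0,0,0]], "yaw": [0,0,0,0,0,0,0,0], "gripper": 0.5}}

```text
t: 20.52
ee_pos: [527.5, -214.4, 22.1]
orientation: [-0.827, -3.03, -0.0]
ft_force: [0.3, -0.0, -0.3]
width: 43.8
grasp_force: 0.0
```

>>> {"api": "play_rows", "payload": {"dp": [[0,0,10],[0,0,20],[0,0,30],[0,0,30],[0,0,30],[0,0,30],[0,-20,20],[0,-30,0]], "yaw": [0,0,0,0,0,0,0,0]}}

```text
t: 21.18
ee_pos: [530.3, -264.5, 198.4]
orientation: [0.821, 3.024, -0.002]
ft_force: [1.7, -0.3, 0.7]
width: 44.0
grasp_force: 0.0
```

>>> {"api": "play_rows", "payload": {"dp": [[0,-35,0],[0,-35,0],[0,-35,0],[0,-35,0],[0,-35,0],[0,-20,0],[0,0,0],[0,0,0]], "yaw": [0,0,0,0,0,0,0,0]}}

```text
t: 21.85
ee_pos: [527.0, -460.2, 192.4]
orientation: [-0.83, -3.03, -0.0]
ft_force: [0.4, 0.5, -0.3]
width: 43.7
grasp_force: 0.0
```

```bash
python3 st.py; python3 tg.py; python3 - <<'E'
from h import *
from fit import cloud
a=viewer.get_image("top"); b=viewer.get_image("side")
for im in(a,b):
    P=cloud(im); k=np.array([np.cos(.5325),-np.sin(.5325)]); n=np.array([-k[1],k[0]])
    d=P[...,:2]-[527.9,-214.5]; m0=np.hypot(d[...,0],d[...,1])<30
    for z0,z1 in((46.5,54),(60,75),(85,94),(94,102)):
        m=m0&(P[...,2]>z0)&(P[...,2]<z1); 
        if m.sum()>3: print(z0,m.sum(),"x",np.round(np.percentile(d[m]@k,[3,97]),1),"y",np.round(np.percentile(d[m]@n,[3,97]),1),"zmax",np.percentile(P[m][:,2],90))
A=cv2.resize(a["pixels"][150:250,200:430,::-1],(800,348),interpolation=cv2.INTER_CUBIC)
B=cv2.resize(b["pixels"][120:220,310:410,::-1],(250,250)); 
A[98:,:250]=B; cv2.imwrite("pics/end.png",A)
E
```

```text
t 21.85 p [ 527.03 -460.21  192.44] keyx yaw -0.5349 tilt [-0.  0.] F [ 0.37  0.53 -0.31] M [ 0.06 -0.11 -0.03] w 43.68 0.0 q6 [-0.73  0.52  1.44  0.    1.18 -1.77]
tongue pts 153 centroid ang 1.3996720108345715 (stop 1.375)
46.5 175 x [-24.4  24.9] y [-26.6  25.9] zmax 50.36787891501135
60 14 x [-18.9  13. ] y [-1.6  5.3] zmax 74.42215968870332
85 12 x [-18.5  14.3] y [-5.1  4.8] zmax 93.92414806377694
94 77 x [-17.3  15.2] y [-4.3  4.7] zmax 99.66796120663939
46.5 79 x [-23.1  15.9] y [-21.8  24.7] zmax 49.96774645143828
60 49 x [-18.7  12.8] y [-3.9  5.2] zmax 73.95872515670655
85 32 x [-18.8  13.2] y [-2.4  4.9] zmax 92.10313979529957
94 62 x [-17.8  14.7] y [-4.9  4.3] zmax 98.20115677188417
```

View pics/end.png

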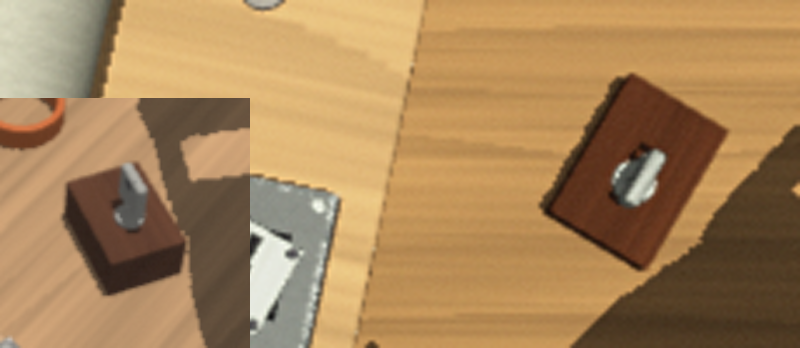

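```bash
python3 -c "
from workcell import ticket
print(ticket.close_job())"
```

```text
the job is handed in; nothing more can be done
None
```

The tongue is at its stop in the keeper and stayed there when the key was turned back; the key came out at the gate without resistance and now stands upright and fully home in the block's slot. I handed the job in after about 22 s; no verdict came back.

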